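# Unstopper the ink bottle

### The job

Open the ink bottle for the calligraphy class: its green stopper is a tight press fit, so hold it by its flat grip and rock it well over from side to side while easing it straight up out of the neck. A plain straight pull would drag the bottle out of its wooden stand, and the bottle must stay down in it. Then set the stopper down (not drop it) in the white dish, any way up, let go, and leave the other things on the table where they are.

Things in the scene. Friction and masses are not known exactly. Their poses are not given: they have to be found in the camera images.
- stopper_grip (a point): Grasp point of the loose green stopper (about 35 g), in the middle of its flat upright grip: a block 24 mm along the point's x, 14 mm along y, 40 mm high, broad faces towards +y and -y. The point is 24 mm above the grip's foot, 16 mm below its top. z runs up the stopper. Under the grip: a collar 29 mm across and 4 mm thick, which starts 4 mm clear of the bottle's lip.
- stopper_foot (a point): Centre of the underside of the stopper's black round plug (26 mm across, 21 mm long, under the collar), 49 mm straight below stopper_grip. At the start 17 mm of the plug is in the neck; whole stopper 65 mm high.
- bottle_mouth (a point): Centre of the bottle's mouth, level with the lip, 96 mm above the table when down; x, y parallel to the stopper's at the start. Square blue-black glass bottle 64 mm wide, 66 mm high; above that a round steel neck 40 mm outside, 32 mm inside, 22 mm high. It stands in the square well of a fixed wooden block 112 x 112 x 42 mm.
- gasket (a point): Middle of the press fit, on the neck's axis 6 mm below the lip: two sprung rubber lips press on the plug from +y and -y until its foot has risen past them (11 to 14 mm of lift). Rocking (best about the x axis through here: grip leaning to +y, then -y, some 10 degrees each way) slides one side up, the other down and takes off most of the drag: ease up 1.5 to 2 mm during each swing, not between swings.
- bottle (a joint): How far the bottle has risen out of the stand's well, m: 0 = fully down. It slides up freely and sinks back by its own weight (about 0.55 kg, 5.5 N); a straight pull on the stopper needs 13 to 19 N, so it would bring the bottle up too.
- dish_in (a point): Centre of the inner floor of a loose shallow white ceramic dish (0.3 kg): flat floor 92 mm across, 5 mm above the table, rim 120 mm across and 18 mm high.
- paperweight: Bystander: dark steel bar 30 x 240 x 22 mm lying on the mat; origin at the centre of its underside.
- inkstone: Bystander: grey ink stone, open tray 130 x 90 x 24 mm; origin at the centre of its underside.
- palette: Bystander: green paint palette 200 x 110 x 14 mm; origin at the centre of its underside.
- water_jar: Bystander: glass jar 64 mm across, 90 mm high; origin at the centre of its underside.
Not all that is in view belongs to the job. Of the things shaped like the part that bears stopper_grip, the green one is meant.

How it is judged:
By the outcome, as a careful person would: the job done as asked, in the order asked, and still so for the second after the job is handed in, with the robot touching nothing.
It also fails if it takes over 66 s, if anything falls off the work surface, if the arm or the gripper's body presses on something with over 40 N, if the wrist force passes 120 N, or if a joint passes its speed limit or range.

### The arm

A 6-joint arm with a two-finger parallel gripper is mounted at the origin on the work surface. World frame = base frame: x ahead of the robot, y to its left, z up, the work surface at z = 0. Lengths are in m, angles in degrees, forces in N, time in s.
With the tool pointing down it reaches from about 0.4 to 0.825 m from the base axis. Payload 7 kg.
Tool frame: the origin (TCP) lies midway between the tips of the shut fingers; the grasp point (between the pads) lies 19 mm behind it; z points along the fingers, y is the line along which they close (so a half turn about z gives the same grasp; the last joint's range is limited). The gripper opens to 88 mm and grips with 3 to 60 N. Pads are 19 mm wide; open, the fingers measure 130 mm over their backs; the gripper's body (78 mm by 193 mm) begins 47 mm behind the grasp point.
Start: joints at [80.735, 20.546, 0.682, 0, -70.136, -16.507], TCP at [0.293, 0.608, 0.227] pointing down, gripper open.
Joint ranges: [-176.03, 176.03], [-82.01, 121.73], [-58.28, 71.71], [-173.87, 95.51], [-174.79, -0.11], [-173.66, 173.66]. Speed limits (degrees/s): [136.94, 136.94, 172.46, 180, 180, 180].

### API

Orientations are given as [roll, pitch, yaw] about the fixed x, y, z axes, in that order (R = Rz(yaw) Ry(pitch) Rx(roll)).
In Python, from plant import ctrl gives the robot as it stands.
- The arm moves only by the tool arm_command, never from a script. Its argument "steps" is a list of rows, each an object with "translation": the shift along the tool's x, y, z in mm, a list of three; "rotation": the turn, a rotation vector about the tool's x, y, z in units of 5 degrees (1.0 is 5 degrees), a list of three; "claw": the finger opening in mm, from 0 to 87.6. In form: [{"translation": [x, y, z], "rotation": [rx, ry, rz], "claw": claw}, ...]. A call has 1 to 5 rows; each row is the pose to reach, as a shift and turn from the pose commanded when the call began, along the tool's axes at that moment; what a row does not reach only later rows make up. A row lasts 1/10 s, in which the tool goes at most 50 mm and 8.59 degrees, less where a joint would pass 70% of its speed; a pose out of reach is approached as far as the arm can. A call with a gripper value outside its range is refused whole. The fingers move at their own pace and stop on an object; the grip force is fixed at half the most. Time passes only in rows, so rows that repeat a pose let the fingers close. It gives the time, the measured TCP pose, the force, the opening and the grip force at its end, in the units of the state.
- ctrl.get_obs(): the state, without advancing time (a new reading comes with each control period).
- ctrl.snapshot(name): name is "scene" or "top" or "wrist"; returns (picture, depth): 480x640x3 uint8, red, green, blue; 480x640 float32, m along the optical axis (not along the pixel's ray), 0 where there is no reading.
- ctrl.calibration(name): a dict with "vertical_fov" (degrees; the focal length in pixels is half the picture's height over the tangent of half this angle, whatever the lens; pixels are square), "cx", "cy" (the principal point, pixels), "rvec" (rotation vector, rad) and "tvec" (3), from world to camera coordinates, as OpenCV has them; the wrist camera has in their place "hand_eye" (4x4, takes a point from camera to tool coordinates, whose origin is the TCP and whose axes are the flange's). Camera axes: x right, y down, z forward; pixel columns grow to the right and rows downward; lengths in m; the calibration is good to about 2 mm. A picture is of the moment at which its call begins: read the wrist's pose just before it. calibration takes no time and is no camera call.
- ctrl.close_job(): hands the job in; it is judged then, once.
The state is a dict: "clock": time; "joint_pos": joint angles; "qvel": joint speeds; "tau": joint torques, N m; "tool_pos": TCP position; "orientation": TCP orientation; "force": force on the tool from outside, world axes, zero at the start; "moment": the same for the moment, N m; "opening": finger opening in m; "gripper_force": force on a finger pad.
Only numpy, scipy, OpenCV 4.12 (cv2) and the standard library are available. Lean on these libraries where they do the work, as an engineer would, in place of code of your own. Each camera call takes 0.05 s, during which the arm holds its last target. There are 200 camera calls.

## Working session

There is one attempt and no reset: what is moved stays moved. The work goes in short steps, Python scripts to look and compute and a tool call to move; the robot and the scene stay as the last step left them, time stands still between calls to the robot, and variables do not carry over. Pictures are saved under pics/ and viewed, at most 10 in all, crops included, and the job is handed in when it is done.

Besides the shell and the picture viewer there is one more tool, called after ">>>" by a JSON object that holds its "op" and its "data", one argument or row to a line. arm_command: Moves the arm, as the interface text tells. Its arguments: {"type":"object","properties":{"steps":{"type":"array"}},"required":["steps"]}

```bash
mkdir -p pics; ls
cat > h.py <<'E'
import numpy as np, cv2
from scipy.spatial.transform import Rotation as R
from plant import ctrl
def save(name,fn):
    p,d=ctrl.snapshot(name); cv2.imwrite(f'pics/{fn}.png',p[:,:,::-1]); np.save(f'pics/{fn}.npy',d); return p,d
def cloud(name,d,obs=None):
    c=ctrl.calibration(name); f=d.shape[0]/2/np.tan(np.radians(c['vertical_fov'])/2)
    v,u=np.mgrid[:d.shape[0],:d.shape[1]]
    P=np.stack([(u-c['cx'])/f*d,(v-c['cy'])/f*d,d],-1)
    if 'hand_eye' in c:
        H=np.array(c['hand_eye']); P=P@H[:3,:3].T+H[:3,3]
        Rt=R.from_euler('xyz',obs['orientation'],degrees=True).as_matrix()
        return P@Rt.T+np.array(obs['tool_pos'])
    M=cv2.Rodrigues(np.array(c['rvec'],float))[0]
    return (P-np.array(c['tvec']).ravel())@M
E
python3 - <<'E'
from h import *
o=ctrl.get_obs(); print(o)
ps=[save(n,n+'0')[0] for n in ('scene','top')]
for n in ('scene','top','wrist'): print(ctrl.calibration(n))
E
```

```text
pics
{'clock': 0.0, 'joint_pos': array([ 8.07371741e+01,  2.05928963e+01,  6.35896397e-01, -2.16477152e-02,
       -7.01349442e+01, -1.65067386e+01]), 'qvel': array([-0.05714844,  0.00350147,  0.14161343, -0.04612846, -0.08968582,
        0.02091472]), 'tau': array([-3.52921438e-05, -5.82721317e+01,  2.93046409e+01,  6.99689627e+00,
        6.71296104e-03, -1.71416482e-04]), 'tool_pos': array([0.29326586, 0.60744285, 0.2256175 ]), 'orientation': array([ 1.79906063e+02, -6.61511818e-03, -2.57769314e+01]), 'force': array([ 0.36581622,  0.67852533, -0.51938611]), 'moment': array([-0.03363876,  0.00649585, -0.01381367]), 'gripper_force': 0.0, 'opening': 0.08766983575041128}
{'vertical_fov': 53.157036190717456, 'cx': 319.341300392683, 'cy': 236.43195459130482, 'rvec': array([ 1.92357878,  1.36725178, -0.62396313]), 'tvec': array([-0.19536595, -0.26343356,  1.52050127])}
{'vertical_fov': 46.33692938088081, 'cx': 317.22803219790427, 'cy': 236.995130423728, 'rvec': array([ 2.2236421 , -2.16266669,  0.07274964]), 'tvec': array([0.00421427, 0.55865313, 1.53643866])}
{'vertical_fov': 69.74577042540837, 'cx': 314.1340192014999, 'cy': 243.88953562545072, 'hand_eye': array([[ 6.56862455e-04, -9.62186432e-01, -2.72390965e-01,
         7.44545725e-02],
       [ 9.99999717e-01,  7.32287722e-04, -1.75244587e-04,
         1.08942360e-04],
       [ 3.68086523e-04, -2.72390772e-01,  9.62186641e-01,
        -1.57502744e-01],
       [ 0.00000000e+00,  0.00000000e+00,  0.00000000e+00,
         1.00000000e+00]])}
```

View pics/scene0.png

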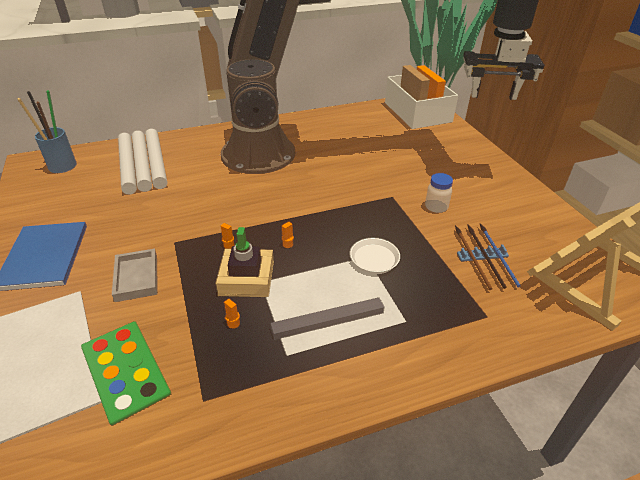

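View pics/top0.png

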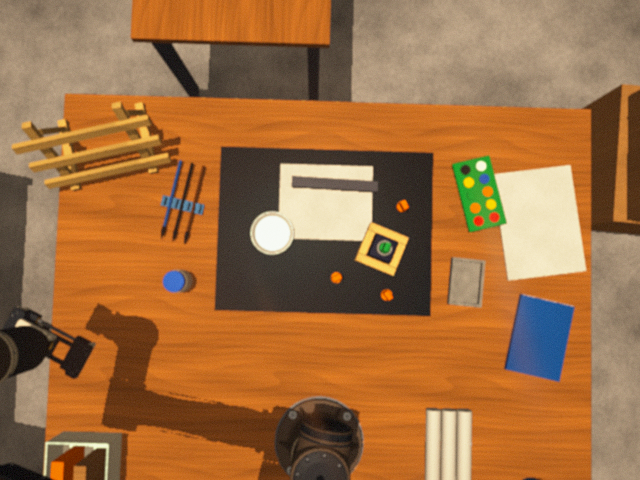

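The green stopper is in the wooden stand, at (243,240) in the scene view and (385,248) in the top view. Things it could be mistaken for are the three orange stoppers, at scene (227,236), (288,235), (232,314). The dish is at scene (375,256), top (272,233). By the description I choose the green one, and I'll check it in a crop.

Run:
```python
from h import *
ims=[]
for n,(u,v) in (('scene',(243,250)),('top',(384,248))):
    p=cv2.imread(f'pics/{n}0.png'); d=np.load(f'pics/{n}0.npy'); P=cloud(n,d)
    c=p[v-35:v+35,u-35:u+35]; ims.append(cv2.resize(c,(400,400),interpolation=cv2.INTER_CUBIC))
    b,g,r=[p[...,i].astype(int) for i in range(3)]
    m=(g>1.4*r)&(g>1.3*b)&(g>35); m2=np.zeros_like(m); m2[v-35:v+35,u-35:u+35]=1; m&=m2
    Q=P[m]; print(n,m.sum(),'z',np.percentile(Q[:,2],[1,50,99]))
    T=Q[Q[:,2]>0.125]; print(' high',len(T),T.mean(0),T.min(0),T.max(0))
    if len(T)>5:
        print(' rect',cv2.minAreaRect(T[:,:2].astype(np.float32)*1000))
    # stand top
    b_=np.zeros_like(m); b_[v-40:v+40,u-40:u+40]=1
    W=P[b_&(np.abs(P[...,2]-0.042)<0.006)&(r>130)]; print(' stand',len(W),cv2.minAreaRect(W[:,:2].astype(np.float32)*1000),W[:,2].mean())
    N=P[b_&(np.abs(P[...,2]-0.096)<0.005)]; print(' neck',len(N),cv2.minAreaRect(N[:,:2].astype(np.float32)*1000),N.mean(0))
    # dish
    du,dv=((375,256),(272,233))[n=='top']
    b_=np.zeros_like(m); b_[dv-35:dv+35,du-40:du+40]=1
    D=P[b_&(p.min(2)>150)&(P[...,2]>0.011)&(P[...,2]<.03)]; print(' dish',len(D),cv2.minEnclosingCircle(D[:,:2].astype(np.float32)*1000),D[:,2].max())
    print(' mat z',np.median(P[b_&(p.max(2)<60)][:,2]))
cv2.imwrite('pics/crop.png',np.hstack(ims))
```

```text
scene 162 z [0.10019562 0.1232481  0.14613321]
 high 76 [ 0.53640568 -0.15731715  0.13946902] [ 0.52010544 -0.16546144  0.12541903] [ 0.54822544 -0.14706477  0.14706815]
 rect ((533.9888305664062, -156.46920776367188), (13.884401321411133, 26.721052169799805), 67.55819702148438)
 stand 987 ((508.50567626953125, -141.79058837890625), (144.689697265625, 174.63914489746094), 71.95732116699219) 0.04159865221047763
 neck 103 ((538.136962890625, -156.75875854492188), (38.5474739074707, 33.5972900390625), 84.31990814208984) [ 0.54184522 -0.15781155  0.09526241]
 dish 325 ((568.2579345703125, 146.27377319335938), 60.4590950012207) 0.021744473470613934
 mat z 0.0005935118430040631
top 92 z [0.08225798 0.13870797 0.15080272]
 high 56 [ 0.53075662 -0.15603401  0.14224826] [ 0.51973644 -0.1655691   0.12752266] [ 0.54067911 -0.14675304  0.15357645]
 rect ((531.5721435546875, -156.784912109375), (14.043521881103516, 23.381925582885742), 68.52022552490234)
 stand 954 ((562.59716796875, -168.5807342529297), (112.2933349609375, 177.20433044433594), 69.30841827392578) 0.04201550415126384
 neck 69 ((532.2106323242188, -157.03793334960938), (37.182308197021484, 38.35429000854492), 66.0325698852539) [ 0.53097781 -0.15462631  0.09643256]
 dish 382 ((590.4381103515625, 122.10679626464844), 90.65476989746094) 0.027009462064671523
 mat z 0.0012194715756469287
```

View pics/crop.png

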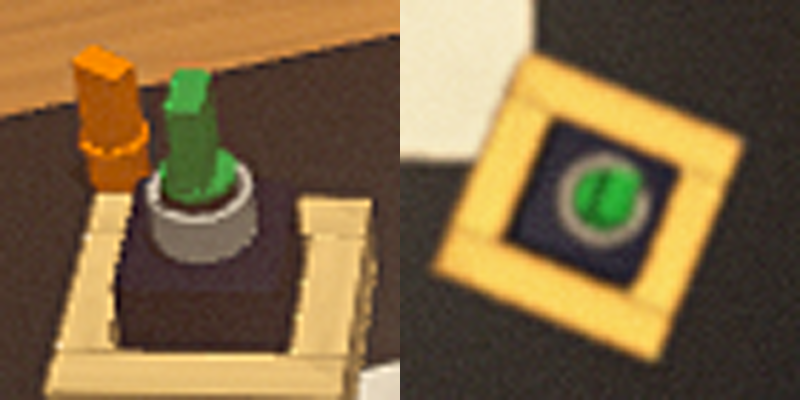

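The crop shows the green stopper seated in the steel neck in the stand, with its broad faces roughly along world ±68.5°. An orange decoy stands behind it. I'll move to hover above the green one.

>>> {"op": "arm_command", "data": {
  "steps": [
    {"translation": [40, 40, 0], "rotation": [0, 0, 0], "claw": 87},
    {"translation": [80, 80, 0], "rotation": [0, 0, 0], "claw": 87},
    {"translation": [110, 115, 0], "rotation": [0, 0, 0], "claw": 87},
    {"translation": [137, 146, 0], "rotation": [0, 0, 0], "claw": 87},
    {"translation": [137, 146, 0], "rotation": [0, 0, 0], "claw": 87}
  ]
}}

```text
clock: 0.6
tool_pos: [0.3538, 0.4117, 0.2269]
orientation: [179.9, 0.0, -25.9]
force: [-1.0, 0.7, 1.1]
opening: 0.0868
gripper_force: 0.0
```

>>> {"op": "arm_command", "data": {
  "steps": [
    {"translation": [35, 36, 0], "rotation": [0, 0, 0], "claw": 87},
    {"translation": [70, 73, 0], "rotation": [0, 0, 0], "claw": 87},
    {"translation": [105, 110, 0], "rotation": [0, 0, 0], "claw": 87},
    {"translation": [137, 146, 0], "rotation": [0, 0, 0], "claw": 87},
    {"translation": [137, 146, 0], "rotation": [0, 0, 0], "claw": 87}
  ]
}}

```text
clock: 1.1
tool_pos: [0.4135, 0.2213, 0.2265]
orientation: [180.0, 0.0, -26.0]
force: [0.2, -0.3, 0.2]
opening: 0.087
gripper_force: 0.0
```

>>> {"op": "arm_command", "data": {
  "steps": [
    {"translation": [35, 36, 0], "rotation": [0, 0, 0], "claw": 87},
    {"translation": [70, 73, 0], "rotation": [0, 0, 0], "claw": 87},
    {"translation": [105, 110, 0], "rotation": [0, 0, 0], "claw": 87},
    {"translation": [137, 146, 0], "rotation": [0, 0, 0], "claw": 87},
    {"translation": [137, 146, 0], "rotation": [0, 0, 0], "claw": 87}
  ]
}}

```text
clock: 1.6
tool_pos: [0.4737, 0.0304, 0.2262]
orientation: [179.9, 0.0, -26.1]
force: [-0.7, 0.2, -0.4]
opening: 0.0871
gripper_force: 0.0
```

>>> {"op": "arm_command", "data": {
  "steps": [
    {"translation": [35, 36, 0], "rotation": [0, 0, -0.3], "claw": 87},
    {"translation": [70, 73, 0], "rotation": [0, 0, -0.6], "claw": 87},
    {"translation": [105, 110, 0], "rotation": [0, 0, -0.86], "claw": 87},
    {"translation": [137, 146, 0], "rotation": [0, 0, -0.86], "claw": 87},
    {"translation": [137, 146, 0], "rotation": [0, 0, -0.86], "claw": 87}
  ]
}}

```text
clock: 2.1
tool_pos: [0.534, -0.1603, 0.2255]
orientation: [179.9, 0.1, -21.7]
force: [-1.8, 0.2, -0.1]
opening: 0.0872
gripper_force: 0.0
```

```bash
cat > w.py <<'E'
from h import *
import sys
o=ctrl.get_obs(); p,d=save('wrist',sys.argv[1]); P=cloud('wrist',d,o)
r,g,b=[p[...,i].astype(int) for i in range(3)]
m=(g>1.4*r)&(g>1.3*b)&(g>35)
near=np.hypot(P[...,0]-.533,P[...,1]+.157)<.05
Q=P[m&near]; T=Q[Q[:,2]>0.138]
print(o['tool_pos'],o['orientation'],o['joint_pos'].round(1))
print(len(Q),len(T),np.percentile(Q[:,2],99),cv2.minAreaRect(T[:,:2].astype(np.float32)*1000),np.median(T,0))
hi=P[(m&near&(P[...,2]>np.percentile(Q[:,2],99)-0.004))]; print('top',len(hi),cv2.minAreaRect(hi[:,:2].astype(np.float32)*1000),hi.mean(0))
N=P[near&(np.abs(P[...,2]-0.0955)<.003)&~m]; print('neck',len(N),cv2.minEnclosingCircle(N[:,:2].astype(np.float32)*1000),np.median(N,0))
E
python3 w.py wrist1
```

```text
[ 0.53400986 -0.16028898  0.22546396] [ 1.79922474e+02  7.07516712e-02 -2.17299576e+01] [  3.4   9.6 -14.4   0.  -66.1  64.8]
1191 595 0.1444985994759757 ((547.2969970703125, -155.1212158203125), (53.559654235839844, 22.138622283935547), 10.293538093566895) [ 0.5342156  -0.15799461  0.14310304]
top 576 ((547.2969970703125, -155.1212158203125), (53.559654235839844, 22.138622283935547), 10.293538093566895) [ 0.53386617 -0.15784958  0.14339168]
neck 478 ((533.2444458007812, -157.59750366210938), 19.8443660736084) [ 0.5393972  -0.16324962  0.09516969]
```

View pics/wrist1.png

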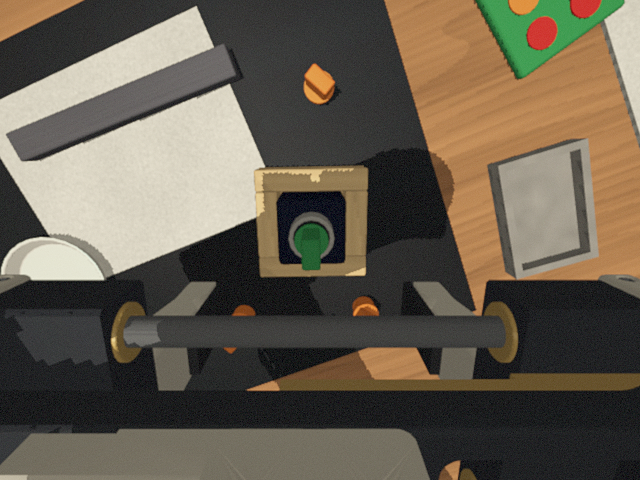

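The wrist view shows the green grip at (312,245), centred between the fingers, with the stand square to the image. I'll refine the angle robustly.

```bash
cat >> w.py <<'E'
hi=hi[np.hypot(*(hi[:,:2]-np.median(hi[:,:2],0)).T)<.0165]
print('robust',len(hi),cv2.minAreaRect(hi[:,:2].astype(np.float32)*1000),hi.mean(0))
c=np.cov(hi[:,:2].T);w,v=np.linalg.eigh(c);print('long axis deg',np.degrees(np.arctan2(v[1,1],v[0,1])),np.sqrt(12*w))
S=P[(np.abs(P[...,2]-.042)<.004)&(np.hypot(P[...,0]-.533,P[...,1]+.157)<.1)&(r>100)&(r>1.2*b)];print('stand',cv2.minAreaRect(S[:,:2].astype(np.float32)*1000))
E
python3 w.py wrist2
```

```text
[ 0.53334375 -0.15831862  0.22539657] [ 1.79953794e+02  1.00746553e-01 -2.17152430e+01] [  3.6   9.5 -14.5  -0.  -66.1  64.7]
1176 591 0.14459576157185927 ((540.5054931640625, -160.55987548828125), (13.294975280761719, 38.423702239990234), 68.01930236816406) [ 0.53440555 -0.15789559  0.1430777 ]
top 571 ((540.4879150390625, -160.58810424804688), (13.292263984680176, 38.42839050292969), 67.89404296875) [ 0.53386956 -0.15786873  0.14341105]
neck 489 ((533.1239624023438, -157.67172241210938), 19.83879852294922) [ 0.53932735 -0.16275072  0.09501494]
robust 570 ((533.4666137695312, -157.6802978515625), (13.300728797912598, 23.17840576171875), 68.29562377929688) [ 0.53382569 -0.1578538   0.14308449]
long axis deg 157.55247945050894 [0.01355064 0.02315722]
stand ((532.9425048828125, -157.537353515625), (112.08684539794922, 112.20604705810547), 69.18822479248047)
```

>>> {"op": "arm_command", "data": {
  "steps": [
    {"translation": [0, -0.5, 40], "rotation": [0, 0, 0], "claw": 87},
    {"translation": [0, -0.5, 75], "rotation": [0, 0, 0], "claw": 87},
    {"translation": [0, -0.5, 100], "rotation": [0, 0, 0], "claw": 80},
    {"translation": [0, -0.5, 116], "rotation": [0, 0, 0], "claw": 60},
    {"translation": [0, -0.5, 116], "rotation": [0, 0, 0], "claw": 40}
  ]
}}

```text
clock: 2.7
tool_pos: [0.5317, -0.154, 0.1084]
orientation: [179.9, 0.2, -21.4]
force: [0.2, 0.1, 0.8]
opening: 0.0692
gripper_force: 0.0
```

>>> {"op": "arm_command", "data": {
  "steps": [
    {"translation": [0, 0, 0], "rotation": [0, 0, 0], "claw": 25},
    {"translation": [0, 0, 0], "rotation": [0, 0, 0], "claw": 20},
    {"translation": [0, 0, 0], "rotation": [0, 0, 0], "claw": 16},
    {"translation": [0, 0, 0], "rotation": [0, 0, 0], "claw": 10},
    {"translation": [0, 0, 0], "rotation": [0, 0, 0], "claw": 5}
  ]
}}

```text
clock: 3.2
tool_pos: [0.5335, -0.1559, 0.1111]
orientation: [-180.0, -0.0, -21.5]
force: [-0.6, -0.3, -0.1]
opening: 0.0295
gripper_force: 0.0
```

>>> {"op": "arm_command", "data": {
  "steps": [
    {"translation": [0, 0, 0], "rotation": [0, 0, 0], "claw": 0},
    {"translation": [0, 0, 0], "rotation": [0, 0, 0], "claw": 0},
    {"translation": [0, 0, 0], "rotation": [0, 0, 0], "claw": 0}
  ]
}}

```text
clock: 3.5
tool_pos: [0.5328, -0.1565, 0.1106]
orientation: [179.9, 0.0, -21.5]
force: [-1.2, -3.4, 1.6]
opening: 0.0141
gripper_force: 30.0
```

>>> {"op": "arm_command", "data": {
  "steps": [
    {"translation": [0, 0.4, 0], "rotation": [0, 0, 0], "claw": 0},
    {"translation": [0, 0.8, 0], "rotation": [0, 0, 0], "claw": 0},
    {"translation": [0, 0.8, 0], "rotation": [0, 0, 0], "claw": 0},
    {"translation": [0, 0.8, 0], "rotation": [0, 0, 0], "claw": 0}
  ]
}}

```text
clock: 3.9
tool_pos: [0.5328, -0.1567, 0.1106]
orientation: [180.0, 0.0, -21.5]
force: [-2.3, -0.5, 3.3]
opening: 0.0139
gripper_force: 30.0
```

```bash
cat > sw.py <<'E'
from h import *
import sys
o=ctrl.get_obs(); print(o['tool_pos'],o['orientation'],o['force'],o['moment'],o['opening'])
def swing(L0,D,dh,n=5):
    fr=[.15,.4,.65,.9,1.0]
    for i in range(n):
        d=np.radians(D*(i+1)/n); L=L0+dh*fr[i]
        print('   T',[0,round(L*np.sin(d),1),round(L0-L*np.cos(d),1)],'R',round(np.degrees(d)/5,2))
L=float(sys.argv[1])
for D,dh in ((10,1.0),(-20,1.8),(20,1.8),(-20,1.8),(20,1.8),(-20,1.8),(20,1.8),(-20,1.8)):
    print('L',round(L,1),D); swing(L,D,dh); L+=dh
E
python3 sw.py 20.6
```

```text
[ 0.53283664 -0.1566524   0.11063963] [ 1.79995177e+02  7.88826082e-03 -2.14753204e+01] [-2.33416488 -0.54794558  3.32833597] [-0.79994688  0.84293711 -0.05862234] 0.013943381771601572
L 20.6 10
   T [0, np.float64(0.7), np.float64(-0.1)] R 0.4
   T [0, np.float64(1.5), np.float64(-0.3)] R 0.8
   T [0, np.float64(2.2), np.float64(-0.5)] R 1.2
   T [0, np.float64(3.0), np.float64(-0.7)] R 1.6
   T [0, np.float64(3.8), np.float64(-0.7)] R 2.0
L 21.6 -20
   T [0, np.float64(-1.5), np.float64(-0.2)] R -0.8
   T [0, np.float64(-3.1), np.float64(-0.5)] R -1.6
   T [0, np.float64(-4.7), np.float64(-0.7)] R -2.4
   T [0, np.float64(-6.4), np.float64(-0.7)] R -3.2
   T [0, np.float64(-8.0), np.float64(-0.4)] R -4.0
L 23.4 20
   T [0, np.float64(1.7), np.float64(-0.2)] R 0.8
   T [0, np.float64(3.4), np.float64(-0.5)] R 1.6
   T [0, np.float64(5.1), np.float64(-0.6)] R 2.4
   T [0, np.float64(6.9), np.float64(-0.7)] R 3.2
   T [0, np.float64(8.6), np.float64(-0.3)] R 4.0
L 25.2 -20
   T [0, np.float64(-1.8), np.float64(-0.2)] R -0.8
   T [0, np.float64(-3.6), np.float64(-0.5)] R -1.6
   T [0, 
[... 508 characters left out ...]
-0.4)] R -1.6
   T [0, np.float64(-6.2), np.float64(-0.5)] R -2.4
   T [0, np.float64(-8.4), np.float64(-0.4)] R -3.2
   T [0, np.float64(-10.5), np.float64(0.0)] R -4.0
L 30.6 20
   T [0, np.float64(2.2), np.float64(-0.2)] R 0.8
   T [0, np.float64(4.4), np.float64(-0.4)] R 1.6
   T [0, np.float64(6.6), np.float64(-0.5)] R 2.4
   T [0, np.float64(8.9), np.float64(-0.4)] R 3.2
   T [0, np.float64(11.1), np.float64(0.2)] R 4.0
L 32.4 -20
   T [0, np.float64(-2.3), np.float64(-0.2)] R -0.8
   T [0, np.float64(-4.6), np.float64(-0.4)] R -1.6
   T [0, np.float64(-7.0), np.float64(-0.4)] R -2.4
   T [0, np.float64(-9.4), np.float64(-0.3)] R -3.2
   T [0, np.float64(-11.7), np.float64(0.3)] R -4.0
```

>>> {"op": "arm_command", "data": {
  "steps": [
    {"translation": [0, 0.7, -0.1], "rotation": [0.4, 0, 0], "claw": 0},
    {"translation": [0, 1.5, -0.3], "rotation": [0.8, 0, 0], "claw": 0},
    {"translation": [0, 2.2, -0.5], "rotation": [1.2, 0, 0], "claw": 0},
    {"translation": [0, 3.0, -0.7], "rotation": [1.6, 0, 0], "claw": 0},
    {"translation": [0, 3.8, -0.7], "rotation": [2.0, 0, 0], "claw": 0}
  ]
}}

```text
clock: 4.4
tool_pos: [0.5315, -0.1601, 0.1109]
orientation: [-169.9, 0.0, -21.5]
force: [-0.9, -2.2, -4.1]
opening: 0.014
gripper_force: 30.0
```

>>> {"op": "arm_command", "data": {
  "steps": [
    {"translation": [0, -1.5, -0.2], "rotation": [-0.8, 0, 0], "claw": 0},
    {"translation": [0, -3.1, -0.5], "rotation": [-1.6, 0, 0], "claw": 0},
    {"translation": [0, -4.7, -0.7], "rotation": [-2.4, 0, 0], "claw": 0},
    {"translation": [0, -6.4, -0.7], "rotation": [-3.2, 0, 0], "claw": 0},
    {"translation": [0, -8.0, -0.4], "rotation": [-4.0, 0, 0], "claw": 0}
  ]
}}

```text
clock: 4.9
tool_pos: [0.5345, -0.1527, 0.1131]
orientation: [169.8, -0.0, -21.5]
force: [-2.1, -2.5, 0.6]
opening: 0.0136
gripper_force: 30.0
```

```bash
cat > b.py <<'E'
from h import *
import sys
# bottle height check from scene camera: neck rim and glass shoulder
p,d=save('scene',sys.argv[1]); P=cloud('scene',d); q=P[210:300,200:290].reshape(-1,3); c=p[210:300,200:290].reshape(-1,3).astype(int)
q0=cloud('scene',np.load('pics/scene0.npy'))[210:300,200:290].reshape(-1,3); c0=cv2.imread('pics/scene0.png')[210:300,200:290,::-1].reshape(-1,3).astype(int)
for a,k in ((q0,c0),(q,c)):
    near=np.hypot(a[:,0]-.533,a[:,1]+.157)
    sh=a[(near>.024)&(near<.036)&(a[:,2]>.055)&(a[:,2]<.085)&(k.max(1)<90)]
    rim=a[(near<.022)&(a[:,2]>.09)&(a[:,2]<.112)&(k.min(1)>110)]
    print('shoulder',len(sh),np.percentile(sh[:,2],[50,80]),'rim',len(rim),np.percentile(rim[:,2],[50,90]) if len(rim) else '')
cv2.imwrite(f'pics/{sys.argv[1]}c.png',cv2.resize(p[200:300,195:295,::-1],(500,500)))
o=ctrl.get_obs(); print(o['tool_pos'],o['orientation'],o['force'],o['moment'],o['opening'])
E
python3 b.py s1
```

```text
shoulder 316 [0.07258356 0.074551  ] rim 42 [0.0961975  0.09757469]
shoulder 320 [0.07275629 0.07429707] rim 0 
[ 0.5344726  -0.15231025  0.11257672] [ 1.69530617e+02  3.87514288e-02 -2.13736261e+01] [ 2.32764831 -4.03232638 -0.4712857 ] [-1.80244119 -0.81912643  0.21154937] 0.013855743344955389
```

View pics/s1c.png

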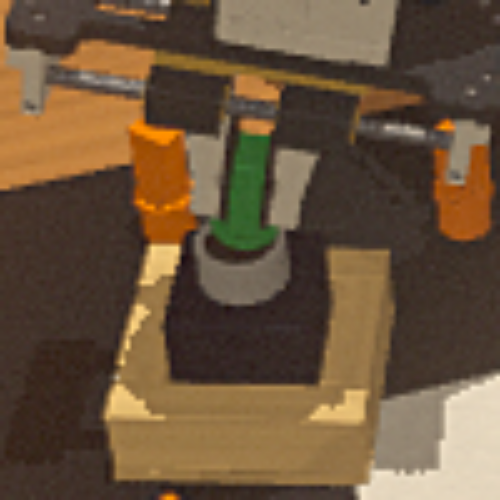

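The view shows the stopper gripped and tilted, with the bottle still fully down (shoulder height unchanged). I'll continue rocking.

>>> {"op": "arm_command", "data": {
  "steps": [
    {"translation": [0, 1.7, -0.2], "rotation": [0.8, 0, 0], "claw": 0},
    {"translation": [0, 3.4, -0.5], "rotation": [1.6, 0, 0], "claw": 0},
    {"translation": [0, 5.1, -0.6], "rotation": [2.4, 0, 0], "claw": 0},
    {"translation": [0, 6.9, -0.7], "rotation": [3.2, 0, 0], "claw": 0},
    {"translation": [0, 8.6, -0.3], "rotation": [4.0, 0, 0], "claw": 0}
  ]
}}

```text
clock: 5.45
tool_pos: [0.5307, -0.1603, 0.1143]
orientation: [-169.8, 0.0, -21.4]
force: [-4.0, -3.2, -4.9]
opening: 0.0133
gripper_force: 30.0
```

>>> {"op": "arm_command", "data": {
  "steps": [
    {"translation": [0, -1.8, -0.2], "rotation": [-0.8, 0, 0], "claw": 0},
    {"translation": [0, -3.6, -0.5], "rotation": [-1.6, 0, 0], "claw": 0},
    {"translation": [0, -5.5, -0.6], "rotation": [-2.4, 0, 0], "claw": 0},
    {"translation": [0, -7.4, -0.6], "rotation": [-3.2, 0, 0], "claw": 0},
    {"translation": [0, -9.2, -0.2], "rotation": [-4.0, 0, 0], "claw": 0}
  ]
}}

```text
clock: 5.95
tool_pos: [0.5341, -0.1522, 0.1164]
orientation: [169.9, 0.0, -21.5]
force: [-2.0, -2.8, 0.5]
opening: 0.0139
gripper_force: 30.0
```

```bash
python3 b.py s2
```

```text
shoulder 316 [0.07258356 0.074551  ] rim 42 [0.0961975  0.09757469]
shoulder 324 [0.07279916 0.07427235] rim 0 
[ 0.53429511 -0.15174764  0.11596572] [ 1.69609286e+02  7.60343033e-02 -2.14014036e+01] [ 1.43783355 -4.03977606 -0.77527333] [-1.55754427 -0.59427221  0.20620377] 0.013676643785190654
```

>>> {"op": "arm_command", "data": {
  "steps": [
    {"translation": [0, 1.9, -0.2], "rotation": [0.8, 0, 0], "claw": 0},
    {"translation": [0, 3.9, -0.5], "rotation": [1.6, 0, 0], "claw": 0},
    {"translation": [0, 5.9, -0.6], "rotation": [2.4, 0, 0], "claw": 0},
    {"translation": [0, 7.9, -0.5], "rotation": [3.2, 0, 0], "claw": 0},
    {"translation": [0, 9.9, -0.1], "rotation": [4.0, 0, 0], "claw": 0}
  ]
}}

```text
clock: 6.5
tool_pos: [0.5305, -0.1611, 0.1181]
orientation: [-169.7, 0.0, -21.4]
force: [-5.6, -2.0, -2.6]
opening: 0.0138
gripper_force: 30.0
```

>>> {"op": "arm_command", "data": {
  "steps": [
    {"translation": [0, -2.0, -0.2], "rotation": [-0.8, 0, 0], "claw": 0},
    {"translation": [0, -4.1, -0.4], "rotation": [-1.6, 0, 0], "claw": 0},
    {"translation": [0, -6.2, -0.5], "rotation": [-2.4, 0, 0], "claw": 0},
    {"translation": [0, -8.4, -0.4], "rotation": [-3.2, 0, 0], "claw": 0},
    {"translation": [0, -10.5, 0], "rotation": [-4.0, 0, 0], "claw": 0}
  ]
}}

```text
clock: 7.0
tool_pos: [0.5342, -0.1518, 0.1201]
orientation: [169.9, 0.0, -21.5]
force: [-2.6, -5.3, 1.0]
opening: 0.0139
gripper_force: 30.0
```

```bash
python3 b.py s3
```

```text
shoulder 316 [0.07258356 0.074551  ] rim 42 [0.0961975  0.09757469]
shoulder 331 [0.07273818 0.07444493] rim 0 
[ 0.53449887 -0.15152993  0.12002824] [ 1.69602278e+02  7.88675543e-02 -2.13824361e+01] [ 0.57331206 -4.74090236  8.17186343] [-2.49373009  0.51697746  0.01302612] 0.013840098300066024
```

>>> {"op": "arm_command", "data": {
  "steps": [
    {"translation": [0, 2.2, -0.2], "rotation": [0.8, 0, 0], "claw": 0},
    {"translation": [0, 4.4, -0.4], "rotation": [1.6, 0, 0], "claw": 0},
    {"translation": [0, 6.6, -0.5], "rotation": [2.4, 0, 0], "claw": 0},
    {"translation": [0, 8.9, -0.4], "rotation": [3.2, 0, 0], "claw": 0},
    {"translation": [0, 11.1, 0.2], "rotation": [4.0, 0, 0], "claw": 0}
  ]
}}

```text
clock: 7.55
tool_pos: [0.5318, -0.161, 0.1225]
orientation: [-169.6, -0.2, -21.5]
force: [0.6, 3.0, 0.8]
opening: 0.0136
gripper_force: 30.0
```

>>> {"op": "arm_command", "data": {
  "steps": [
    {"translation": [0, -2.3, -0.2], "rotation": [-0.8, 0, 0], "claw": 0},
    {"translation": [0, -4.6, -0.4], "rotation": [-1.6, 0, 0], "claw": 0},
    {"translation": [0, -7.0, -0.4], "rotation": [-2.4, 0, 0], "claw": 0},
    {"translation": [0, -9.4, -0.3], "rotation": [-3.2, 0, 0], "claw": 0},
    {"translation": [0, -11.7, 0.3], "rotation": [-4.0, 0, 0], "claw": 0}
  ]
}}

```text
clock: 8.05
tool_pos: [0.5369, -0.1513, 0.1256]
orientation: [170.1, -0.2, -21.4]
force: [-2.0, -1.6, 12.1]
opening: 0.0139
gripper_force: 30.0
```

```bash
python3 b.py s4; python3 sw.py 34.2 | sed -n 8,13p
```

```text
shoulder 316 [0.07258356 0.074551  ] rim 42 [0.0961975  0.09757469]
shoulder 315 [0.07266602 0.07436784] rim 0 
[ 0.53708106 -0.1508815   0.12548626] [169.73172221  -0.18358015 -21.31627555] [-1.69478826 -1.41232699 17.86086107] [-1.77081485  0.82931794  0.00335083] 0.013941905614450625
L 35.2 -20
   T [0, np.float64(-2.5), np.float64(-0.2)] R -0.8
   T [0, np.float64(-5.0), np.float64(-0.4)] R -1.6
   T [0, np.float64(-7.6), np.float64(-0.4)] R -2.4
   T [0, np.float64(-10.1), np.float64(-0.2)] R -3.2
   T [0, np.float64(-12.7), np.float64(0.4)] R -4.0
```

View pics/s4c.png

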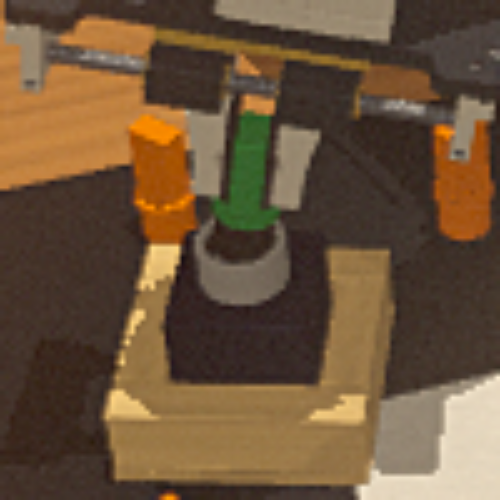

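The view shows the stopper risen, with the plug still partly in the neck and the bottle down. The tool feels an upward push, so the lips are likely squeezing the foot out. One more easing swing.

>>> {"op": "arm_command", "data": {
  "steps": [
    {"translation": [0, 2.5, -0.3], "rotation": [0.8, 0, 0], "claw": 0},
    {"translation": [0, 5.0, -0.6], "rotation": [1.6, 0, 0], "claw": 0},
    {"translation": [0, 7.6, -0.8], "rotation": [2.4, 0, 0], "claw": 0},
    {"translation": [0, 10.1, -0.6], "rotation": [3.2, 0, 0], "claw": 0},
    {"translation": [0, 12.7, 0], "rotation": [4.0, 0, 0], "claw": 0}
  ]
}}

```text
clock: 8.6
tool_pos: [0.5319, -0.1623, 0.1267]
orientation: [-169.6, -0.2, -21.4]
force: [-1.0, -1.4, 0.6]
opening: 0.0138
gripper_force: 30.0
```

```bash
python3 b.py s5; python3 -c "
from h import *
print(ctrl.get_obs()['joint_pos'])"
```

```text
shoulder 316 [0.07258356 0.074551  ] rim 42 [0.0961975  0.09757469]
shoulder 323 [0.07252433 0.07464732] rim 0 
[ 0.53150792 -0.16329444  0.12656693] [-169.38474996   -0.22107836  -21.50081886] [-0.07138295 -2.472341    0.17465608] [-0.97211815  0.26484557 -0.04385366] 0.014028814052936212
[ -4.48983285  14.5721832  -17.80575919 -12.35296293 -54.90665834
  79.89026809]
```

>>> {"op": "arm_command", "data": {
  "steps": [
    {"translation": [0, -1.3, -0.4], "rotation": [-0.4, 0, 0], "claw": 0},
    {"translation": [0, -2.6, -0.7], "rotation": [-0.8, 0, 0], "claw": 0},
    {"translation": [0, -3.9, -1.0], "rotation": [-1.2, 0, 0], "claw": 0},
    {"translation": [0, -5.3, -1.2], "rotation": [-1.6, 0, 0], "claw": 0},
    {"translation": [0, -6.6, -1.4], "rotation": [-2.0, 0, 0], "claw": 0}
  ]
}}

```text
clock: 9.15
tool_pos: [0.5336, -0.1566, 0.1286]
orientation: [-179.9, -0.1, -21.5]
force: [-0.1, -0.4, -1.7]
opening: 0.0138
gripper_force: 30.0
```

>>> {"op": "arm_command", "data": {
  "steps": [
    {"translation": [0, 0, -1], "rotation": [0, 0, 0], "claw": 0},
    {"translation": [0, 0, -2], "rotation": [0, 0, 0], "claw": 0},
    {"translation": [0, 0, -3], "rotation": [0, 0, 0], "claw": 0},
    {"translation": [0, 0, -4], "rotation": [0, 0, 0], "claw": 0},
    {"translation": [0, 0, -5], "rotation": [0, 0, 0], "claw": 0}
  ]
}}

```text
clock: 9.65
tool_pos: [0.5328, -0.1573, 0.1336]
orientation: [-180.0, -0.0, -21.5]
force: [1.5, 0.1, -0.6]
opening: 0.014
gripper_force: 30.0
```

```bash
python3 b.py s6
```

```text
shoulder 316 [0.07258356 0.074551  ] rim 42 [0.0961975  0.09757469]
shoulder 316 [0.07292354 0.07439343] rim 0 
[ 0.53294402 -0.15725036  0.13380767] [-1.79967649e+02 -2.87753348e-02 -2.14982425e+01] [ 0.11187888 -0.03272449 -0.05188947] [-0.02951589  0.01965944  0.10741353] 0.013852761210988215
```

View pics/s6c.png

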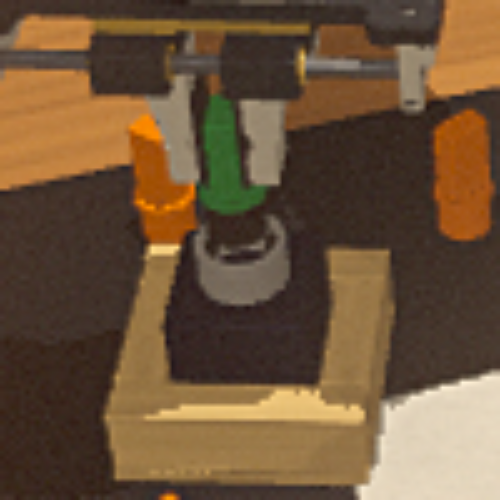

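The view shows the stopper fully out of the neck with its black plug visible, and the bottle down. I'll lift and carry it over to the dish.

>>> {"op": "arm_command", "data": {
  "steps": [
    {"translation": [0, 0, -10], "rotation": [0, 0, 0], "claw": 0},
    {"translation": [0, 0, -25], "rotation": [0, 0, 0], "claw": 0},
    {"translation": [0, 0, -42], "rotation": [0, 0, 0], "claw": 0},
    {"translation": [0, 0, -55], "rotation": [0, 0, 0], "claw": 0},
    {"translation": [0, 0, -60], "rotation": [0, 0, 0], "claw": 0}
  ]
}}

```text
clock: 10.2
tool_pos: [0.5336, -0.1571, 0.1954]
orientation: [-179.9, -0.1, -21.5]
force: [-0.2, -0.1, -0.0]
opening: 0.014
gripper_force: 30.0
```

>>> {"op": "arm_command", "data": {
  "steps": [
    {"translation": [-5, -20, 0], "rotation": [0, 0, 0], "claw": 0},
    {"translation": [-14, -52, 0], "rotation": [0, 0, 0], "claw": 0},
    {"translation": [-23, -88, 0], "rotation": [0, 0, 0], "claw": 0},
    {"translation": [-32, -120, 0], "rotation": [0, 0, 0], "claw": 0},
    {"translation": [-40, -150, 0], "rotation": [0, 0, 0], "claw": 0}
  ]
}}

```text
clock: 10.7
tool_pos: [0.5502, -0.0013, 0.1933]
orientation: [180.0, 0.0, -21.5]
force: [1.7, 0.6, -0.7]
opening: 0.0139
gripper_force: 30.0
```

>>> {"op": "arm_command", "data": {
  "steps": [
    {"translation": [-9, -35, 0], "rotation": [0, 0, 0], "claw": 0},
    {"translation": [-19, -70, 0], "rotation": [0, 0, 0], "claw": 0},
    {"translation": [-28, -105, 0], "rotation": [0, 0, 0], "claw": 0},
    {"translation": [-35, -133, 0], "rotation": [0, 0, 0], "claw": 0},
    {"translation": [-38.5, -144.5, 0], "rotation": [0, 0, 0], "claw": 0}
  ]
}}

```text
clock: 11.2
tool_pos: [0.5676, 0.1481, 0.193]
orientation: [180.0, 0.0, -21.4]
force: [-0.3, -0.6, -0.2]
opening: 0.0139
gripper_force: 30.0
```

Run:
```python
from h import *
ctrl.snapshot('top');ctrl.snapshot('top')
o=ctrl.get_obs(); p,d=save('wrist','w3'); P=cloud('wrist',d,o); print(o['tool_pos'],o['orientation'],o['opening'],o['force'])
for n,P_,p_ in (('wrist',P,p),('scene0',cloud('scene',np.load('pics/scene0.npy')),cv2.imread('pics/scene0.png'))):
    near=np.hypot(P_[...,0]-.568,P_[...,1]-.146)<.075
    D=P_[near&(P_[...,2]>.0135)&(P_[...,2]<.024)]
    print(n,len(D),cv2.minEnclosingCircle(D[:,:2].astype(np.float32)*1000),D[:,:2].mean(0))
g=(p[...,1]>1.4*p[...,0].astype(int))&(p[...,1]>1.3*p[...,2].astype(int))&(d>0.05)&(d<.25); Q=P[g]; print('stopper',len(Q),np.median(Q,0),Q.min(0),Q.max(0))
```

```text
[0.56740621 0.14709221 0.19296332] [ 1.79967930e+02  3.28183217e-02 -2.13614592e+01] 0.013651763669336035 [ 0.1184334  -0.21606908  0.37875628]
wrist 1821 ((569.0634155273438, 145.3751220703125), 59.59584045410156) [0.5771679  0.14166802]
scene0 287 ((568.2579345703125, 146.27377319335938), 60.4590950012207) [0.56059563 0.1515978 ]
stopper 2291 [0.57836321 0.14374233 0.21566566] [0.54715521 0.07851858 0.16485893] [0.61837284 0.19419692 0.30161267]
```

View pics/w3.png

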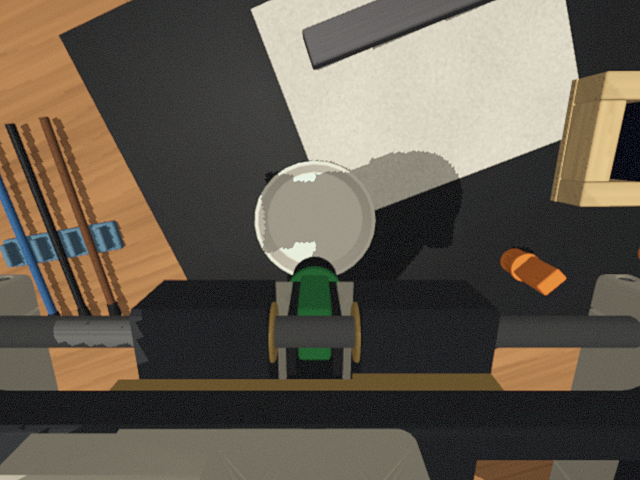

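The wrist view shows the stopper held upright over the dish (dish centre near (315,218)). I'll descend and feel for contact near the floor.

>>> {"op": "arm_command", "data": {
  "steps": [
    {"translation": [1, 1, 40], "rotation": [0, 0, 0], "claw": 0},
    {"translation": [2, 1, 80], "rotation": [0, 0, 0], "claw": 0},
    {"translation": [2, 1, 115], "rotation": [0, 0, 0], "claw": 0},
    {"translation": [2, 1, 135], "rotation": [0, 0, 0], "claw": 0},
    {"translation": [2, 1, 146], "rotation": [0, 0, 0], "claw": 0}
  ]
}}

```text
clock: 11.85
tool_pos: [0.5678, 0.1422, 0.0455]
orientation: [179.9, 0.1, -21.6]
force: [0.5, 0.1, 0.1]
opening: 0.0137
gripper_force: 30.0
```

>>> {"op": "arm_command", "data": {
  "steps": [
    {"translation": [0, 0, 1], "rotation": [0, 0, 0], "claw": 0},
    {"translation": [0, 0, 3], "rotation": [0, 0, 0], "claw": 0},
    {"translation": [0, 0, 5], "rotation": [0, 0, 0], "claw": 0},
    {"translation": [0, 0, 6], "rotation": [0, 0, 0], "claw": 0},
    {"translation": [0, 0, 6], "rotation": [0, 0, 0], "claw": 0}
  ]
}}

```text
clock: 12.35
tool_pos: [0.5693, 0.1443, 0.0421]
orientation: [-179.9, -0.0, -21.5]
force: [-0.6, -0.2, -0.5]
opening: 0.0138
gripper_force: 30.0
```

>>> {"op": "arm_command", "data": {
  "steps": [
    {"translation": [0, 0, 1], "rotation": [0, 0, 0], "claw": 0},
    {"translation": [0, 0, 1], "rotation": [0, 0, 0], "claw": 0},
    {"translation": [0, 0, 2], "rotation": [0, 0, 0], "claw": 0},
    {"translation": [0, 0, 2], "rotation": [0, 0, 0], "claw": 0}
  ]
}}

```text
clock: 12.75
tool_pos: [0.569, 0.1441, 0.0393]
orientation: [180.0, 0.0, -21.5]
force: [-0.1, 1.0, -0.2]
opening: 0.0138
gripper_force: 30.0
```

>>> {"op": "arm_command", "data": {
  "steps": [
    {"translation": [0, 0, 0.5], "rotation": [0, 0, 0], "claw": 0},
    {"translation": [0, 0, 1], "rotation": [0, 0, 0], "claw": 0},
    {"translation": [0, 0, 1.5], "rotation": [0, 0, 0], "claw": 0},
    {"translation": [0, 0, 1.5], "rotation": [0, 0, 0], "claw": 0},
    {"translation": [0, 0, 1.5], "rotation": [0, 0, 0], "claw": 0}
  ]
}}

```text
clock: 13.25
tool_pos: [0.5691, 0.1441, 0.0379]
orientation: [180.0, 0.0, -21.5]
force: [0.2, 0.0, 0.1]
opening: 0.014
gripper_force: 30.0
```

>>> {"op": "arm_command", "data": {
  "steps": [
    {"translation": [0, 0, 0.5], "rotation": [0, 0, 0], "claw": 0},
    {"translation": [0, 0, 1], "rotation": [0, 0, 0], "claw": 0},
    {"translation": [0, 0, 1], "rotation": [0, 0, 0], "claw": 0},
    {"translation": [0, 0, 1], "rotation": [0, 0, 0], "claw": 0}
  ]
}}

```text
clock: 13.65
tool_pos: [0.569, 0.1441, 0.037]
orientation: [-180.0, -0.0, -21.5]
force: [0.1, -1.4, 0.9]
opening: 0.0144
gripper_force: 30.0
```

>>> {"op": "arm_command", "data": {
  "steps": [
    {"translation": [0, 0, 0.5], "rotation": [0, 0, 0], "claw": 0},
    {"translation": [0, 0, 0.7], "rotation": [0, 0, 0], "claw": 0},
    {"translation": [0, 0, 0.7], "rotation": [0, 0, 0], "claw": 0},
    {"translation": [0, 0, 0.7], "rotation": [0, 0, 0], "claw": 0}
  ]
}}

```text
clock: 14.05
tool_pos: [0.5691, 0.1441, 0.0368]
orientation: [-180.0, -0.0, -21.5]
force: [-1.2, -0.1, 6.3]
opening: 0.0138
gripper_force: 30.0
```

Run:
```python
from h import *
for i in range(3):
    ctrl.snapshot('top'); o=ctrl.get_obs(); print(o['tool_pos'],o['force'])
p,d=save('scene','s7'); cv2.imwrite('pics/s7c.png',cv2.resize(p[190:290,325:425,::-1],(500,500)))
```

```text
[0.56914327 0.14412274 0.03677881] [-1.22210701  0.4251722   4.84791379]
[0.56913674 0.14415726 0.0367608 ] [-1.47931628 -1.52158336  4.6125906 ]
[0.56917059 0.14412625 0.0367716 ] [-2.38828132 -0.53044193  5.76271004]
```

View pics/s7c.png

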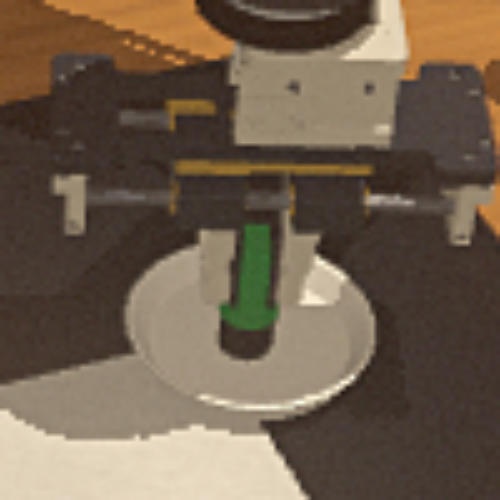

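The picture shows the plug resting on the dish floor near the centre, and about 5 N of contact confirms it. I'll release slowly and then retreat upward.

>>> {"op": "arm_command", "data": {
  "steps": [
    {"translation": [0, 0, 0], "rotation": [0, 0, 0], "claw": 14},
    {"translation": [0, 0, 0], "rotation": [0, 0, 0], "claw": 17},
    {"translation": [0, 0, 0], "rotation": [0, 0, 0], "claw": 22},
    {"translation": [0, 0, 0], "rotation": [0, 0, 0], "claw": 30},
    {"translation": [0, 0, 0], "rotation": [0, 0, 0], "claw": 40}
  ]
}}

```text
clock: 14.75
tool_pos: [0.569, 0.1441, 0.0361]
orientation: [180.0, 0.0, -21.5]
force: [-0.5, 0.8, -0.4]
opening: 0.0324
gripper_force: 0.0
```

>>> {"op": "arm_command", "data": {
  "steps": [
    {"translation": [0, 0, 0], "rotation": [0, 0, 0], "claw": 50},
    {"translation": [0, 0, 0], "rotation": [0, 0, 0], "claw": 50},
    {"translation": [0, 0, -10], "rotation": [0, 0, 0], "claw": 50},
    {"translation": [0, 0, -25], "rotation": [0, 0, 0], "claw": 50},
    {"translation": [0, 0, -45], "rotation": [0, 0, 0], "claw": 50}
  ]
}}

```text
clock: 15.25
tool_pos: [0.5686, 0.1439, 0.0817]
orientation: [179.9, 0.0, -21.5]
force: [0.7, 0.1, -0.5]
opening: 0.05
gripper_force: 0.0
```

>>> {"op": "arm_command", "data": {
  "steps": [
    {"translation": [0, 0, -35], "rotation": [0, 0, 0], "claw": 50},
    {"translation": [0, 0, -70], "rotation": [0, 0, 0], "claw": 50},
    {"translation": [0, 0, -100], "rotation": [0, 0, 0], "claw": 50},
    {"translation": [0, 0, -120], "rotation": [0, 0, 0], "claw": 50},
    {"translation": [0, 0, -120], "rotation": [0, 0, 0], "claw": 50}
  ]
}}

```text
clock: 15.75
tool_pos: [0.5707, 0.1448, 0.2058]
orientation: [-179.7, -0.3, -21.4]
force: [0.0, 0.7, -0.2]
opening: 0.05
gripper_force: 0.0
```

```bash
python3 b.py s8; python3 -c "
import cv2;cv2.imwrite('pics/s8d.png',cv2.resize(cv2.imread('pics/s8.png')[180:360,180:440],(780,540)))"
```

```text
shoulder 316 [0.07258356 0.074551  ] rim 42 [0.0961975  0.09757469]
shoulder 319 [0.07263233 0.074463  ] rim 62 [0.09588902 0.09730843]
[0.56975321 0.14446998 0.20369882] [-1.79821197e+02 -1.40227693e-01 -2.14695800e+01] [ 0.27296295  0.02394576 -0.31409258] [-0.04244583  0.03933625 -0.02447592] 0.049759953290838765
```

View pics/s8d.png

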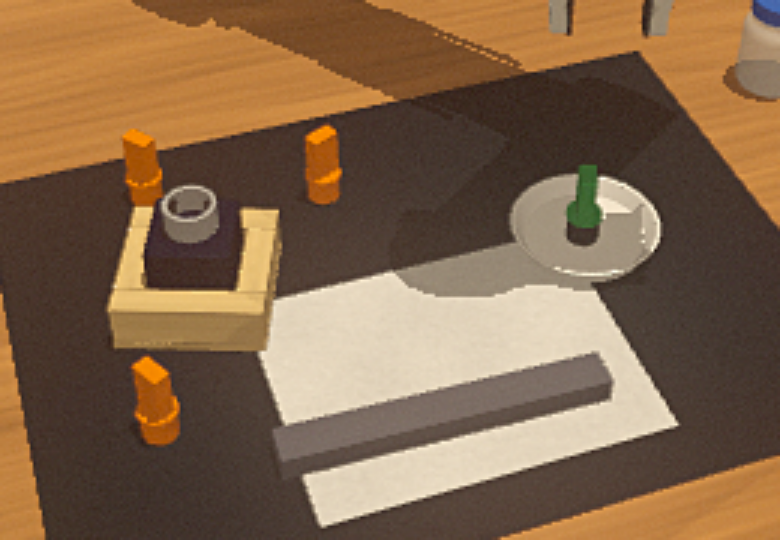

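The stopper stands in the dish at (583,210), the open bottle is down in the stand at (190,230), and nothing else has moved. I'll hand it in.

```bash
python3 -c "
from plant import ctrl
print(ctrl.close_job())"
```

```text
the job is handed in; nothing more can be done
None
```

The green stopper was rocked out of the neck and set upright in the white dish, the bottle stayed down in its stand, nothing else was moved, and the job is handed in at about 16 s on the robot's clock (no verdict was returned).

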